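Check the hub, then release the catch and hold the brake on

TASK

At the brake test rig, pick up the yellow thermometer and point its nose at the end of the orange hub cap in front of the brake disc from about 10 cm away, holding it steady for a couple of seconds, then lay it back flat and right way up on the blue mat and let go of it. Next flip the red safety catch over, well clear of the brake lever, then pull the lever towards the robot all the way to its stop and finish while still holding it there with the gripper. Leave the other things on the bench where they are.

Things in the scene. Friction and masses are not known exactly. Their poses are not given: they have to be found in the camera images.
- thermometer: Yellow stick-shaped infrared thermometer with a black round nose, a loose bar 150 long (its x), 34 wide (y), 38 high (z), about 0.16 kg, lying flat on the mat. The yellow grip part runs from x -75 to +43; the rest is the nose, 33 in diameter. Origin: centre of the underside; x points out of the nose, z up through the display on top.
- nose (a point): Centre of the thermometer's lens: 75 ahead (x) of and 19 above the thermometer's origin. It sees straight out along its x axis, which is the thermometer's x. It reads all the time; there is no button to press.
- mat: Blue mat fixed to the bench, 220 (x) by 130 (y), 4 thick. Origin: centre of the underside, on the bench.
- disc_stand: Fixed dark steel stand carrying the upright brake disc and its hub. Origin on the bench below the centre of the disc; x points from the robot's side to the back, along the disc's axle. Disc centre 150 above the bench, disc 230 in diameter, 12 thick, facing -x; a grey caliper clasps the disc's +y edge, out to 20 in front and to 145 beside the axle.
- hub_cap (a point): Centre of the round flat end of the orange hub cap, a fixed cylinder 48 in diameter and 52 long that stands out from the hub towards the robot: on the axle, 80 in front (-x) of the disc_stand origin and 150 above the bench. Its x axis is the axle, into the hub, as the stand's x.
- console: Lever console fixed to the bench: aluminium base 140 (x) by 240 (y), 30 high, with lever and catch on it. Origin: centre of the underside; x points away from the robot, y to the left.
- lever_handle (a point): Centre of the lever's handle: a black round crossbar, 22 in diameter, 80 long along the console's y, on top of a 14 square steel shaft. 160 from the lever pivot; at rest the lever leans back by 0.25 rad, so that the handle stands 40 behind (+x) and 155 above the pivot.
- lever_pivot (a point): The lever's pivot: console x 0, y -60, 50 above its underside. The axis runs along the console's y.
- brake_lever (a joint): Lever angle: 0 at rest (leaning back 0.25 rad), growing as the handle comes towards the robot (console -x), 0.6 rad at its stop. A spring pulls it back to 0 as soon as it is let go: about 3.5 N at the handle at the start, 8 N at the stop. While the catch is closed its bar blocks the lever after about 0.07 rad.
- catch_tab (a point): Middle of the top end of the red catch's upright tab: 75 from the catch pivot, tab 30 (console x) by 12 (y), standing straight up when closed. 120 to the left (+y) of the lever.
- catch_pivot (a point): The catch's pivot: console x 0, y 60, 120 above its underside; its axis runs along the console's x.
- safety_catch (a joint): Angle of the red safety catch, an L of a tab standing up from the pivot and a bar 135 long, 12 by 18 thick, that lies level across the front of the lever's shaft to the right (-y). 0 closed; growing as the tab is pushed over to the left (console +y) and down while the bar swings up; 1.5 rad (tab lying level to the left, bar upright) at its stop. About 1.5 N at the tab turns it; it stays where it is left. The bar is clear of the lever from about 0.8 rad.
- wrench: Steel wrench lying on the bench, a bystander.
- bearing: Steel bearing ring, 62 across, 18 high, a bystander.
- mug: Blue mug, 80 across, 90 high, a bystander.
- spray_can: Spray can, 60 across, 190 high, a bystander.
- grease_jar: White jar with a blue lid, 64 across, 60 high, a bystander.
- brake_pad: Loose brake pad, 90 by 45, 16 high, a bystander.
- screwdriver: Screwdriver lying on the bench, a bystander.
Not all that is in view belongs to the job. Of the things like the thermometer, leave any that is purple; of the rest the smaller one is meant.

How it is judged:
By the outcome, as a careful person would: the job done as asked, in the order asked, and still so for the second after the job is handed in, while the arm keeps its last pose, push and grip.
It also fails if it takes over 58 s, if anything falls off the work surface, if the arm or the gripper's body presses on something with over 40 N, if the wrist force passes 120 N, or if a joint passes its speed limit or range.

ROBOT

A 7-joint arm with a two-finger parallel gripper is mounted at the origin on the work surface. World frame = base frame: x ahead of the robot, y to its left, z up, the work surface at z = 0. Lengths are in m, angles in rad, forces in N, time in s.
With the tool pointing down it reaches from about 0.425 to 1.025 m from the base axis. Payload 9.4 kg.
Tool frame: the origin (TCP) lies between the finger pads; the fingertips stand 25 mm ahead of it and the grasp point (between the pads) lies 6 mm ahead of it; z points along the fingers, y is the line along which they close (so a half turn about z gives the same grasp; the last joint's range is limited). The gripper opens to 85 mm and grips with 20 to 120 N. Pads are 22 mm wide; open, the fingers measure 114 mm over their backs; the gripper's body (76 mm by 85 mm) begins 54 mm behind the grasp point. The pads swing forward as they close: fully open they stand 13 mm farther back than shut.
Start: joints at [1.247, 0.599, -0.003, 1.599, 0.002, 0.943, -0.08], TCP at [0.177, -0.703, 0.256] pointing down, gripper open.
Joint ranges: [-2.57, 2.57], [-0.35, 1.97], [-1.29, 1.29], [0.11, 2.56], [-1.05, 4.19], [0.11, 1.86], [-2.63, 2.63]. Speed limits (rad/s): [2.22, 2.22, 3.01, 3.01, 3.14, 3.14, 3.14].

INTERFACE

Orientations are given as [roll, pitch, yaw] about the fixed x, y, z axes, in that order (R = Rz(yaw) Ry(pitch) Rx(roll)).
In Python, from station import * gives the robot as it stands.
- The arm moves only by the shell command python3 -m creep 'ROWS' [OPENING]. ROWS is JSON, a list of rows, each an object with "linear": the shift along the tool's x, y, z in cm, a list of three; "roll": the turn about the tool's z in degrees. A call has 1 to 10 rows; each row is the pose to reach, as a shift and turn from the pose commanded when the call began, along the tool's axes at that moment; what a row does not reach only later rows make up. A row lasts 1/10 s, in which the tool goes at most 50 mm and 8.59 degrees, less where a joint would pass 70% of its speed; a pose out of reach is approached as far as the arm can. A call with a gripper value outside its range is refused whole. OPENING is the opening, from 0 (shut) to 1 (fully open), set as the call begins (- or left out, the last holds). The fingers move at their own pace and stop on an object; the grip force is fixed at half the most. Time passes only in rows, so rows that repeat a pose let the fingers close. It gives the time, the measured TCP pose, the force, the opening and the grip force at its end, in the units of the state.
- sense(): the state, without advancing time (a new reading comes with each control period).
- capture(name): name is "scene" or "side" or "wrist"; returns a dict with "pixels" (384x512x3 uint8, blue, green, red), "vertical_fov" (degrees; the focal length in pixels is half the picture's height over the tangent of half this angle, whatever the lens; pixels are square), "cx", "cy" (the principal point, pixels), "camera_from_world" (4x4, takes a point from world to camera coordinates); the wrist camera has in their place "hand_eye" (4x4, takes a point from camera to tool coordinates, whose origin is the TCP and whose axes are the flange's). Camera axes: x right, y up, looking along -z (the intrinsics and any distortion apply to the point x, -y, -z); pixel columns grow to the right and rows downward; lengths in m; the calibration is good to about 2 mm. A picture is of the moment at which its call begins: read the wrist's pose just before it. There is no depth.
- close_job(): hands the job in; it is judged then, once.
The state is a dict: "t": time; "joint_pos": joint angles; "qvel": joint speeds; "tau": joint torques, N m; "tool_pos": TCP position; "tcp_rot": TCP orientation; "wrist_force": force on the tool from outside, world axes, zero at the start; "wrist_torque": the same for the moment, N m; "opening": finger opening in m; "gripper_force": force on a finger pad.
Only numpy, scipy, OpenCV 4.12 (cv2) and the standard library are available. Lean on these libraries where they do the work, as an engineer would, in place of code of your own. Each camera call takes 0.05 s, during which the arm holds its last target. There are 200 camera calls.

## Working session

There is one attempt and no reset: what is moved stays moved. The work goes in short steps, Python scripts to look and compute and a shell command to move; the robot and the scene stay as the last step left them, time stands still between calls to the robot, and variables do not carry over. Pictures are saved under pics/ and viewed, at most 10 in all, crops included, and the job is handed in when it is done.

```bash
mkdir -p pics; ls; python3 - <<'E'
from station import *
import cv2,numpy as np
s=sense();print({k:np.round(v,3) for k,v in s.items()})
for n in("scene","side","wrist"):
    c=capture(n);cv2.imwrite(f"pics/{n}0.png",c["pixels"]);print(n,{k:np.round(v,4).tolist() for k,v in c.items() if k!="pixels"})
E
```

```text
pics
{'t': np.float64(0.0), 'joint_pos': array([ 1.247,  0.6  , -0.003,  1.6  ,  0.002,  0.943, -0.08 ]), 'qvel': array([-0.   , -0.   , -0.   ,  0.001,  0.   ,  0.001, -0.002]), 'tau': array([-1.0000e-03, -7.7647e+01,  1.5640e+00, -2.5801e+01,  1.2000e-02,
        9.0000e-03,  0.0000e+00]), 'tool_pos': array([ 0.177, -0.703,  0.255]), 'tcp_rot': array([-3.14 ,  0.   ,  0.247]), 'wrist_force': array([ 0.491,  0.084, -0.55 ]), 'wrist_torque': array([-0.041,  0.023, -0.006]), 'gripper_force': np.float64(0.0), 'opening': np.float64(0.086)}
scene {'vertical_fov': 46.847, 'cx': 259.6484, 'cy': 188.3375, 'camera_from_world': [[-0.7867, 0.6173, 0.0007, 0.3791], [-0.537, -0.6849, 0.4924, 0.208], [0.3045, 0.387, 0.8703, -1.5234], [0.0, 0.0, 0.0, 1.0]]}
side {'vertical_fov': 53.1967, 'cx': 250.6915, 'cy': 186.6958, 'camera_from_world': [[-0.9707, -0.2401, 0.0017, 0.453], [0.1721, -0.6907, 0.7024, -0.1836], [-0.1675, 0.6821, 0.7118, -1.0762], [0.0, 0.0, 0.0, 1.0]]}
wrist {'vertical_fov': 64.5249, 'cx': 249.1049, 'cy': 189.8964, 'hand_eye': [[0.0001, 0.9656, 0.2599, 0.0667], [1.0, -0.0005, 0.0013, -0.0007], [0.0014, 0.2599, -0.9656, -0.1181], [0.0, 0.0, 0.0, 1.0]]}
```

```bash
python3 - <<'E'
import cv2
for n in("scene","side"):
    cv2.imwrite(f"pics/{n}0b.png",cv2.resize(cv2.imread(f"pics/{n}0.png"),(800,600),interpolation=cv2.INTER_CUBIC))
E
```

```text
(no output)
```

View pics/scene0b.png

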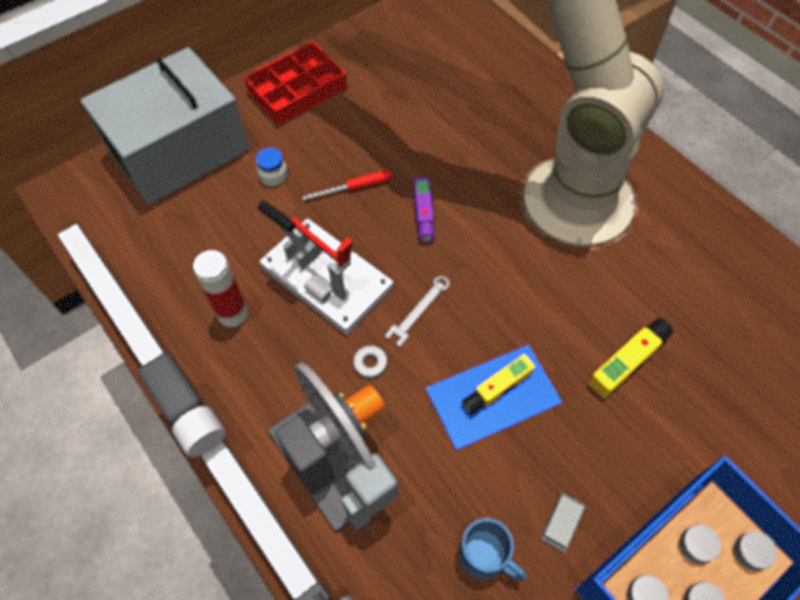

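View pics/side0b.png

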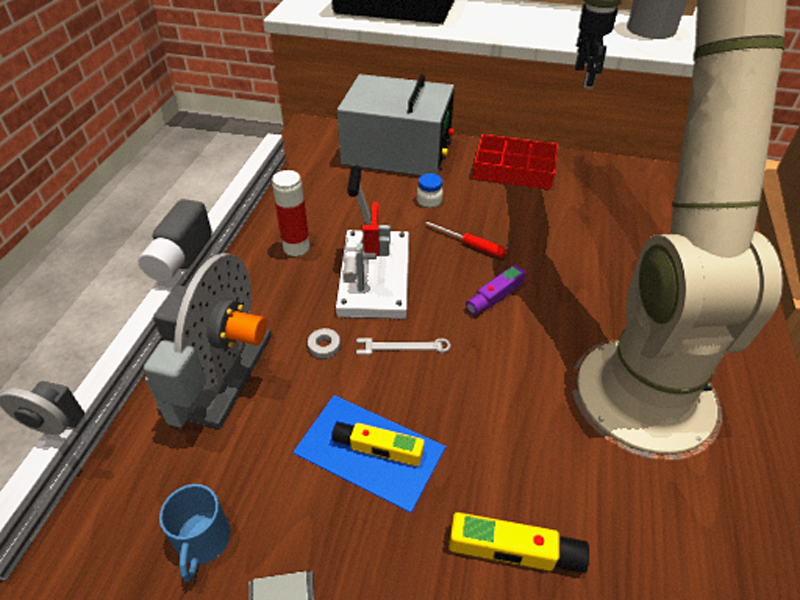

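```bash
python3 - <<'E'
import cv2,numpy as np
I={n:cv2.imread(f"pics/{n}0.png") for n in("scene","side")}
def crop(n,x,y,w,h,f):
    o=cv2.resize(I[n][y:y+h,x:x+w],None,fx=f,fy=f,interpolation=cv2.INTER_CUBIC)
    for i in range(0,w,10): cv2.line(o,(i*f,0),(i*f,6 if i%50 else 12),(255,255,255),1)
    for i in range(0,h,10): cv2.line(o,(0,i*f),(6,i*f),(255,255,255),1)
    return o
a=np.vstack([np.hstack([crop("scene",265,217,100,75,4),crop("side",187,252,100,75,4)]),np.hstack([crop("scene",170,228,100,75,4),crop("side",90,160,100,75,4)])])
b=np.hstack([crop("scene",160,120,100,100,4),crop("side",190,105,100,100,4)])
cv2.imwrite("pics/m1.png",a);cv2.imwrite("pics/m2.png",b)
E
```

```text
(no output)
```

View pics/m1.png

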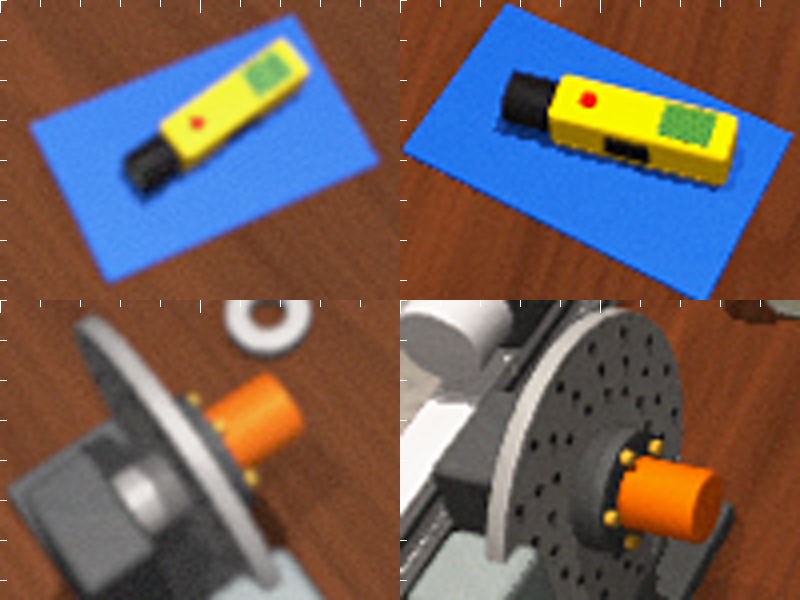

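View pics/m2.png

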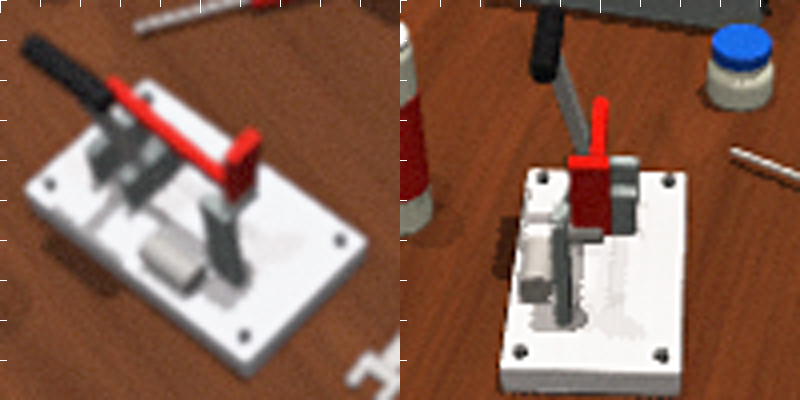

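The side view (800×600) shows three thermometer-like things: purple (495,290), large yellow off the mat (520,542), and small yellow on the blue mat (378,443). The mat one is right: it isn't purple and is the smaller of the yellows. The m1 crop confirms it, with its nose at the left end (525,98) pointing +x. m1 also shows the orange cap face at about (709,506) side and (284,402) scene. m2 shows the console corners, the lever handle at the back left and the red catch upright.

```bash
cat > h.py <<'E'
import numpy as np
from scipy.spatial.transform import Rotation as R
from scipy.optimize import least_squares
C={"scene":(46.847,259.6484,188.3375,np.array([[-0.7867,0.6173,0.0007,0.3791],[-0.537,-0.6849,0.4924,0.208],[0.3045,0.387,0.8703,-1.5234]])),
"side":(53.1967,250.6915,186.6958,np.array([[-0.9707,-0.2401,0.0017,0.453],[0.1721,-0.6907,0.7024,-0.1836],[-0.1675,0.6821,0.7118,-1.0762]]))}
def ray(n,p):
    v,cx,cy,M=C[n];f=192/np.tan(np.radians(v/2))
    d=np.array([(p[0]-cx)/f,-(p[1]-cy)/f,-1.]);Rm=M[:,:3]
    return -Rm.T@M[:,3],Rm.T@d
def onz(n,p,z):
    o,d=ray(n,p);return o+d*(z-o[2])/d[2]
def proj(n,P):
    v,cx,cy,M=C[n];f=192/np.tan(np.radians(v/2));P=np.atleast_2d(P)
    q=P@M[:,:3].T+M[:,3];return np.c_[cx-f*q[:,0]/q[:,2],cy+f*q[:,1]/q[:,2]]
def tri(ps,pd):
    A=[];b=[]
    for n,p in(("scene",ps),("side",pd)):
        o,d=ray(n,p);d/=np.linalg.norm(d);P=np.eye(3)-np.outer(d,d);A.append(P);b.append(P@o)
    A=np.vstack(A);b=np.hstack(b);x,*_=np.linalg.lstsq(A,b,rcond=None);return x,np.linalg.norm(A@x-b)
def rig(params,pts): # x,y,yaw
    c,s=np.cos(params[2]),np.sin(params[2]);p=np.array(pts,float)
    return np.c_[params[0]+c*p[:,0]-s*p[:,1],params[1]+s*p[:,0]+c*p[:,1],p[:,2]]
def fit(pts,obs,x0): # obs: list (cam,idx,px)
    def f(q):
        P=rig(q,pts);return np.hstack([proj(n,P[i])[0]-p for n,i,p in obs])
    r=least_squares(f,x0,loss="soft_l1");return r.x,np.round(r.fun,1).reshape(-1,2)
E
cat > m.py <<'E'
from h import *
np.set_printoptions(suppress=True,precision=4)
S=lambda x,y:(265+x/4,217+y/4); D=lambda x,y:(187+(x-400)/4,252+y/4)
HS=lambda x,y:(170+x/4,228+(y-300)/4); HD=lambda x,y:(90+(x-400)/4,160+(y-300)/4)
CS=lambda x,y:(160+x/4,120+y/4); CD=lambda x,y:(190+(x-400)/4,105+y/4)
print("mat",[onz("scene",S(*p),.004)[:2] for p in((30,124),(294,13),(378,160),(109,283))])
print("mat",[onz("side",D(*p),.004)[:2] for p in((403,152),(510,2),(793,135),(705,300))])
for n,a,b in(("btn",S(197,123),D(588,100)),("disp",S(268,72),D(687,123)),("hub",HS(284,402),HD(709,506)),("root",HS(222,437),HD(632,487)),("handle end R",CS(28,45),CD(549,8)),("tabtop",CS(250,133),CD(601,98))):print(n,*tri(a,b))
print("con",[onz("scene",CS(*p),.03)[:2] for p in((145,78),(367,241),(246,370),(25,188))])
print("con",[onz("side",CD(*p),.03)[:2] for p in((527,170),(686,172),(680,375),(502,373))])
E
python3 m.py
```

```text
mat [array([0.5418, 0.1376]), array([0.3275, 0.1913]), array([0.3604, 0.3153]), array([0.5731, 0.2643])]
mat [array([0.5681, 0.265 ]), array([0.5366, 0.1376]), array([0.3265, 0.1924]), array([0.3579, 0.3142])]
btn [0.4565 0.2201 0.0383] 0.0009461655055445944
disp [0.3912 0.2231 0.042 ] 0.0009559668580376475
hub [0.6536 0.1407 0.1478] 0.0016580776463087931
root [0.7022 0.1414 0.1572] 0.0029475717148844988
handle end R [ 0.6096 -0.2633  0.209 ] 0.002642399729496377
tabtop [ 0.5316 -0.0956  0.2458] 0.02169112626345928
con [array([ 0.5067, -0.3072]), array([ 0.4579, -0.0706]), array([ 0.5979, -0.0377]), array([ 0.6419, -0.2771])]
con [array([ 0.6399, -0.2757]), array([ 0.5035, -0.3069]), array([ 0.4542, -0.0686]), array([ 0.5874, -0.0375])]
```

```bash
cat >> m.py <<'E'
print("---fits")
T=[(-.075,-.017,.042),(-.075,.017,.042),(.043,-.017,.042),(.043,.017,.042)]
ob=[("scene",0,S(285,38)),("scene",1,S(308,68)),("scene",2,S(163,126)),("scene",3,S(183,162)),("side",0,D(738,117)),("side",1,D(725,152)),("side",2,D(565,75)),("side",3,D(552,107))]
q,r=fit(T,ob,[.42,.22,0]);print("thermo",q,np.degrees(q[2]),r.tolist())
K=[(.07,.12,.03),(.07,-.12,.03),(-.07,-.12,.03),(-.07,.12,.03)]
ob=[("scene",i,CS(*p)) for i,p in((2,(145,78)),(3,(367,241)),(0,(246,370)),(1,(25,188)))]+[("side",i,CD(*p)) for i,p in((1,(527,170)),(2,(686,172)),(3,(680,375)),(0,(502,373)))]
q,r=fit(K,ob,[.55,-.17,.2]);print("console",q,np.degrees(q[2]),r.tolist())
print("handle,pivot,tab",rig(q,[(.04,-.06,.205),(0,-.06,.05),(0,.06,.195),(0,.06,.12)]))
th=np.linspace(0,2*np.pi,361)
def f(p):
    H=rig(p,[(-.08,0,.15)]);o=[]
    Fc=rig(p,np.c_[0*th-.006,.115*np.cos(th),.15+.115*np.sin(th)]);Bc=rig(p,np.c_[0*th+.006,.115*np.cos(th),.15+.115*np.sin(th)])
    hc=rig(p,np.c_[0*th-.08,.024*np.cos(th),.15+.024*np.sin(th)])
    a=proj("side",Fc);b=proj("side",Bc);c=proj("side",hc);d=proj("scene",hc);e=proj("scene",Bc)
    o+=[a[:,0].max()-HD(683,0)[0],a[:,0].min()-HD(508,0)[0],b[:,0].min()-HD(487,0)[0],b[:,1].min()-HD(0,307)[1]]
    o+=[c[:,0].max()-HD(721,0)[0],c[:,1].max()-HD(0,543)[1],d[:,0].max()-HS(304,0)[0],d[:,1].min()-HS(0,375)[1],e[:,0].min()-HS(75,0)[0]]
    return np.array(o)
r=least_squares(f,[.73,.14,0],loss="soft_l1");q=r.x;print("stand",q,np.degrees(q[2]),np.round(r.fun,1),"hub",rig(q,[(-.08,0,.15)]),"nose",rig(q,[(-.18,0,.15)]))
E
python3 m.py | sed -n '/---/,$p'
python3 -m creep '[{"linear":[0,0,-5],"roll":0},{"linear":[0,0,-10],"roll":0},{"linear":[0,0,-10],"roll":0}]' 1
```

```text
---fits
thermo [ 0.4369  0.2227 -0.0384] -2.2010766332580483 [[-0.1, -1.2], [1.8, -0.0], [-1.1, -1.0], [1.5, -0.9], [-0.0, -0.7], [-0.1, 2.3], [-1.3, -1.5], [-2.3, 1.7]]
console [ 0.5488 -0.1734  0.2057] 11.784806760854622 [[0.8, 0.1], [0.6, -0.3], [0.6, -1.9], [0.1, 0.1], [-0.4, -0.2], [-0.5, 0.3], [-0.4, -0.5], [-1.2, -1.3]]
handle,pivot,tab [[ 0.6002 -0.2239  0.205 ]
 [ 0.561  -0.2321  0.05  ]
 [ 0.5365 -0.1146  0.195 ]
 [ 0.5365 -0.1146  0.12  ]]
stand [ 0.7325  0.1408 -0.0136] -0.7780700588841454 [-0.4 -0.9 -0.3 -0.1  0.7  0.1  1.1 -1.7 -0.5] hub [[0.6525 0.1419 0.15  ]] nose [[0.5525 0.1433 0.15  ]]
t: 0.45
tool_pos: [0.1777, -0.7056, 0.3639]
tcp_rot: [3.131, -0.001, 0.246]
wrist_force: [0.0, -1.0, 0.0]
opening: 0.085
gripper_force: 0.0
```

```bash
cat > to.py <<'E'
import sys,numpy as np
from station import *
from scipy.spatial.transform import Rotation as R
s=sense();y=s["tcp_rot"][2];p=np.array(s["tool_pos"]);c,n=np.cos(y),np.sin(y)
A=np.array([[c,n,0],[n,-c,0],[0,0,-1]])
x=list(map(float,sys.argv[1:5]))
print("t",round(float(s["t"]),2),"q",np.round(s["joint_pos"],2),"pos",np.round(p,4),"yaw",round(np.degrees(y),2),"F",np.round(s["wrist_force"],1))
print("linear cm",np.round(A@(np.array(x[:3])-p)*100,2),"roll",round(np.degrees(y)-x[3],2))
E
python3 -m creep '[{"linear":[5,-4.2,0],"roll":0},{"linear":[10,-8.4,0],"roll":0},{"linear":[15,-12.6,0],"roll":0},{"linear":[19,-16,0],"roll":0},{"linear":[23,-19.5,0],"roll":0},{"linear":[27,-23,0],"roll":0},{"linear":[31,-26.3,0],"roll":0},{"linear":[35,-29.6,0],"roll":0},{"linear":[38,-32,0],"roll":0},{"linear":[38,-32,0],"roll":0}]'
python3 to.py 0.47 0.08 0.36 0
python3 to.py 0.43 0.2229 0.2 -2.2
```

```text
t: 1.45
tool_pos: [0.4684, -0.2978, 0.3563]
tcp_rot: [3.141, -0.0, 0.247]
wrist_force: [0.9, 0.1, -0.5]
opening: 0.0855
gripper_force: 0.0
t 1.45 q [ 0.56  0.29 -0.13  1.86  0.05  0.99 -0.91] pos [ 0.4684 -0.2978  0.3563] yaw 14.17 F [ 0.9  0.1 -0.5]
linear cm [  9.4  -36.59  -0.37] roll 14.17
t 1.45 q [ 0.56  0.29 -0.13  1.86  0.05  0.99 -0.91] pos [ 0.4684 -0.2978  0.3563] yaw 14.17 F [ 0.9  0.1 -0.5]
linear cm [  9.02 -51.42  15.63] roll 16.37
```

```bash
python3 -m creep '[{"linear":[1,-4.8,0],"roll":2},{"linear":[2.2,-9.6,0],"roll":4},{"linear":[3.4,-14.4,0],"roll":6},{"linear":[4.6,-19.2,0],"roll":8},{"linear":[5.8,-24,0],"roll":10},{"linear":[7,-28.8,0],"roll":12},{"linear":[7.8,-33.6,0],"roll":14},{"linear":[8.2,-38.4,2],"roll":16.4},{"linear":[8.6,-43,4],"roll":16.4},{"linear":[9,-47.5,7],"roll":16.4}]'
python3 -m creep '[{"linear":[0,-4,3],"roll":0},{"linear":[0,-4,6],"roll":0},{"linear":[0,-4,8],"roll":0},{"linear":[0,-4,8],"roll":0},{"linear":[0,-4,8],"roll":0}]'
python3 to.py 0.43 0.2229 0.033 -2.2
python3 - <<'E'
from station import *
import cv2,numpy as np
from scipy.spatial.transform import Rotation as R
from h import *
s=sense();c=capture("wrist");im=c["pixels"];cv2.imwrite("pics/w1.png",im)
T=np.eye(4);T[:3,:3]=R.from_euler("xyz",s["tcp_rot"]).as_matrix();T[:3,3]=s["tool_pos"]
M=np.linalg.inv(T@np.array(c["hand_eye"]));f=192/np.tan(np.radians(c["vertical_fov"]/2))
q=[.4369,.2227,-.0384]
P=rig(q,[(-.075,-.017,.042),(-.075,.017,.042),(.043,.017,.042),(.043,-.017,.042),(.075,0,.023)])
u=P@M[:3,:3].T+M[:3,3];px=np.c_[c["cx"]-f*u[:,0]/u[:,2],c["cy"]+f*u[:,1]/u[:,2]]
cv2.polylines(im,[px[:4].astype(int)],True,(255,0,255),1);cv2.circle(im,tuple(map(int,px[4])),3,(0,255,0),1)
cv2.imwrite("pics/w1b.png",im);print(px.round(1))
E
```

```text
t: 2.45
tool_pos: [0.4393, 0.1795, 0.29]
tcp_rot: [-3.14, -0.002, -0.039]
wrist_force: [1.9, 0.4, 0.5]
opening: 0.0853
gripper_force: 0.0
t: 2.95
tool_pos: [0.4411, 0.2172, 0.2101]
tcp_rot: [3.141, 0.001, -0.039]
wrist_force: [0.1, 0.8, 0.4]
opening: 0.0851
gripper_force: 0.0
t 2.95 q [-0.33  0.41 -0.32  2.16  0.22  0.61 -2.42] pos [0.4411 0.2172 0.2101] yaw -2.26 F [0.1 0.8 0.4]
linear cm [-1.13 -0.53 17.71] roll -0.06
[[261.7 254. ]
 [228.8 254. ]
 [226.5 138.8]
 [262.9 138.7]
 [244.8 103.4]]
```

View pics/w1b.png

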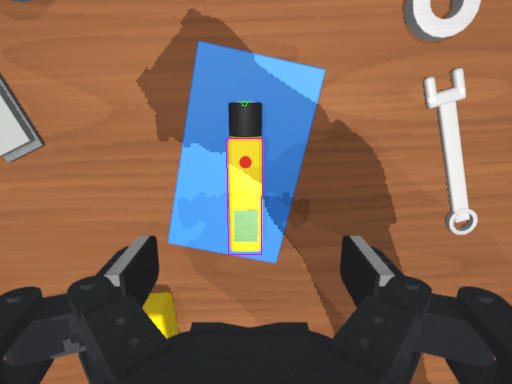

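The overlay matches the thermometer in the wrist picture: body (228–262, 139–254), nose up at (245,103). Descending to grasp.

```bash
python3 -m creep '[{"linear":[-0.4,-0.5,4],"roll":0},{"linear":[-0.4,-0.5,8],"roll":0},{"linear":[-0.4,-0.5,12],"roll":0},{"linear":[-0.4,-0.5,15],"roll":0},{"linear":[-0.4,-0.5,17],"roll":0},{"linear":[-0.4,-0.5,17.6],"roll":0},{"linear":[-0.4,-0.5,17.6],"roll":0},{"linear":[-0.4,-0.5,17.6],"roll":0}]'
python3 -m creep '[{"linear":[0,0,0],"roll":0},{"linear":[0,0,0],"roll":0},{"linear":[0,0,0],"roll":0},{"linear":[0,0,0],"roll":0},{"linear":[0,0,0],"roll":0},{"linear":[0,0,0],"roll":0},{"linear":[0,0,0],"roll":0}]' 0
python3 to.py 0.4777 0.1446 0.160 -0.8
```

```text
t: 3.8
tool_pos: [0.4381, 0.2226, 0.0352]
tcp_rot: [-3.14, -0.002, -0.04]
wrist_force: [-1.1, -0.2, -1.2]
opening: 0.0857
gripper_force: 0.0
t: 4.5
tool_pos: [0.4375, 0.2223, 0.0346]
tcp_rot: [-3.141, -0.001, -0.039]
wrist_force: [-0.5, -1.3, 9.8]
opening: 0.0339
gripper_force: 59.8
t 4.5 q [-0.52  0.71 -0.09  2.28  0.37  0.16 -2.57] pos [0.4375 0.2223 0.0346] yaw -2.26 F [-0.5 -1.3  9.8]
linear cm [  4.32   7.6  -12.54] roll -1.46
```

```bash
python3 -m creep '[{"linear":[0,0,-2],"roll":0},{"linear":[0,0,-5],"roll":0},{"linear":[0.5,1,-8],"roll":-0.5},{"linear":[1.5,3,-11],"roll":-1},{"linear":[2.8,5,-12.7],"roll":-1.5},{"linear":[3.8,6.6,-12.7],"roll":-1.5},{"linear":[4.3,7.6,-12.7],"roll":-1.5},{"linear":[4.3,7.6,-12.7],"roll":-1.5},{"linear":[4.3,7.6,-12.7],"roll":-1.5},{"linear":[4.3,7.6,-12.7],"roll":-1.5}]'
python3 to.py 0.4777 0.1446 0.1616 -0.8
python3 - <<'E'
from station import *
import cv2,numpy as np
a=capture("scene")["pixels"];b=capture("side")["pixels"];w=capture("wrist")["pixels"]
r=lambda i:cv2.resize(i,None,fx=4,fy=4,interpolation=cv2.INTER_CUBIC)
cv2.imwrite("pics/p1.png",np.vstack([np.hstack([r(a[210:285,200:300]),r(b[170:245,140:240])]),np.hstack([cv2.resize(w,(400,300)),np.zeros((300,400,3),np.uint8)])]))
E
```

```text
t: 5.5
tool_pos: [0.4765, 0.1457, 0.1604]
tcp_rot: [-3.141, 0.001, -0.012]
wrist_force: [0.2, -0.3, -1.3]
opening: 0.0332
gripper_force: 59.9
t 5.5 q [-0.19  0.49 -0.3   2.19  0.3   0.5  -2.3 ] pos [0.4765 0.1457 0.1604] yaw -0.66 F [ 0.2 -0.3 -1.3]
linear cm [ 0.12  0.11 -0.12] roll 0.14
```

View pics/p1.png

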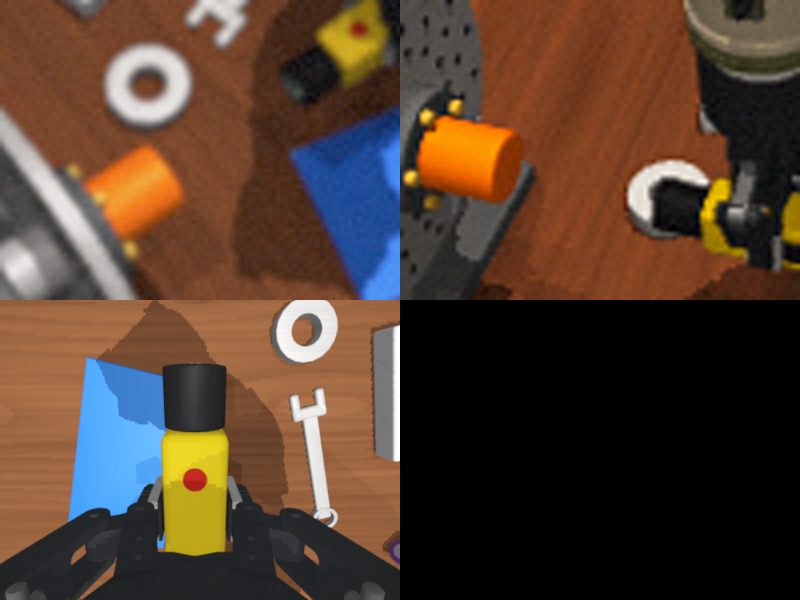

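The nose (scene crop (294,85), side crop (657,205)) faces the cap level with it, and the grip is straight in the wrist view. I'll check the numbers, then hold.

```bash
python3 - <<'E'
from h import *
print(tri((273.5,231.3),(204.3,221.3)),proj("scene",[.5515,.1448,.149]),proj("side",[.5515,.1448,.149]),proj("side",[.6525,.1419,.15]))
E
python3 -m creep '[{"linear":[0.1,0.1,-0.1],"roll":0.1},{"linear":[0.1,0.1,-0.1],"roll":0.1},{"linear":[0.1,0.1,-0.1],"roll":0.1},{"linear":[0.1,0.1,-0.1],"roll":0.1},{"linear":[0.1,0.1,-0.1],"roll":0.1},{"linear":[0.1,0.1,-0.1],"roll":0.1},{"linear":[0.1,0.1,-0.1],"roll":0.1},{"linear":[0.1,0.1,-0.1],"roll":0.1},{"linear":[0.1,0.1,-0.1],"roll":0.1},{"linear":[0.1,0.1,-0.1],"roll":0.1}]'
```

```text
(array([0.55001041, 0.14606029, 0.14770756]), np.float64(0.0016499890302440641)) [[272.80443866 231.51421713]] [[204.19925071 220.13344257]] [[167.04812124 211.6701016 ]]
t: 6.65
tool_pos: [0.4782, 0.1437, 0.1619]
tcp_rot: [3.142, 0.0, -0.015]
wrist_force: [-0.6, -0.6, -1.6]
opening: 0.0333
gripper_force: 60.0
```

```bash
Z='{"linear":[0,0,0],"roll":0}'; python3 -m creep '[{"linear":[0,0,0],"roll":0},{"linear":[0,0,0],"roll":0},{"linear":[0,0,0],"roll":0},{"linear":[0,0,0],"roll":0},{"linear":[0,0,0],"roll":0},{"linear":[0,0,0],"roll":0},{"linear":[0,0,0],"roll":0},{"linear":[0,0,0],"roll":0},{"linear":[0,0,0],"roll":0},{"linear":[0,0,0],"roll":0}]' >/dev/null
python3 -m creep '[{"linear":[0,0,0],"roll":0},{"linear":[0,0,0],"roll":0},{"linear":[0,0,0],"roll":0},{"linear":[0,0,0],"roll":0},{"linear":[0,0,0],"roll":0},{"linear":[0,0,0],"roll":0},{"linear":[0,0,0],"roll":0},{"linear":[0,0,0],"roll":0},{"linear":[0,0,0],"roll":0},{"linear":[0,0,0],"roll":0}]'
python3 -m creep '[{"linear":[0,0,0],"roll":0},{"linear":[0,0,0],"roll":0},{"linear":[0,0,0],"roll":0},{"linear":[0,0,0],"roll":0},{"linear":[0,0,0],"roll":0},{"linear":[0,0,0],"roll":0},{"linear":[0,0,0],"roll":0},{"linear":[0,0,0],"roll":0}]'
python3 to.py 0.4375 0.2223 0.035 -2.2
```

```text
t: 8.65
tool_pos: [0.4783, 0.1437, 0.1619]
tcp_rot: [-3.142, -0.0, -0.015]
wrist_force: [-0.4, -0.3, -2.0]
opening: 0.0332
gripper_force: 60.0
t: 9.45
tool_pos: [0.4782, 0.1437, 0.1619]
tcp_rot: [3.142, 0.0, -0.015]
wrist_force: [-0.3, -0.1, -1.1]
opening: 0.0333
gripper_force: 60.0
t 9.45 q [-0.19  0.49 -0.3   2.18  0.29  0.51 -2.3 ] pos [0.4782 0.1437 0.1619] yaw -0.86 F [-0.3 -0.1 -1.1]
linear cm [-4.19 -7.8  12.69] roll 1.34
```

```bash
python3 -m creep '[{"linear":[-1,-2,0],"roll":0.4},{"linear":[-2.2,-4.2,1],"roll":0.8},{"linear":[-3.4,-6.4,3],"roll":1.3},{"linear":[-4.2,-7.8,6],"roll":1.3},{"linear":[-4.2,-7.8,9],"roll":1.3},{"linear":[-4.2,-7.8,11],"roll":1.3},{"linear":[-4.2,-7.8,12],"roll":1.3},{"linear":[-4.2,-7.8,12.4],"roll":1.3},{"linear":[-4.2,-7.8,12.6],"roll":1.3},{"linear":[-4.2,-7.8,12.6],"roll":1.3}]'
python3 to.py 0.4375 0.2223 0.0346 -2.2
```

```text
t: 10.45
tool_pos: [0.4378, 0.2223, 0.0364]
tcp_rot: [-3.141, -0.001, -0.038]
wrist_force: [0.9, -0.1, -1.6]
opening: 0.0331
gripper_force: 60.0
t 10.45 q [-0.52  0.71 -0.09  2.28  0.37  0.17 -2.57] pos [0.4378 0.2223 0.0364] yaw -2.18 F [ 0.9 -0.1 -1.6]
linear cm [-0.03 -0.    0.18] roll 0.02
```

```bash
python3 -m creep '[{"linear":[0,0,0.1],"roll":0},{"linear":[0,0,0.2],"roll":0},{"linear":[0,0,0.2],"roll":0},{"linear":[0,0,0.2],"roll":0}]'
python3 -m creep '[{"linear":[0,0,0],"roll":0},{"linear":[0,0,0],"roll":0},{"linear":[0,0,0],"roll":0},{"linear":[0,0,0],"roll":0},{"linear":[0,0,0],"roll":0},{"linear":[0,0,0],"roll":0},{"linear":[0,0,0],"roll":0}]' 1
python3 -m creep '[{"linear":[0,0,-3],"roll":0},{"linear":[0,0,-7],"roll":0},{"linear":[0,0,-12],"roll":0},{"linear":[0,0,-16],"roll":0},{"linear":[0,0,-20],"roll":0},{"linear":[0,0,-24],"roll":0},{"linear":[0,0,-27],"roll":0},{"linear":[0,0,-27],"roll":0}]'
python3 to.py 0.5316 -0.0911 0.30 -78.2
python3 - <<'E'
from station import *
import cv2
cv2.imwrite("pics/w2.png",capture("wrist")["pixels"])
E
```

```text
t: 10.85
tool_pos: [0.4378, 0.2223, 0.0346]
tcp_rot: [-3.141, -0.001, -0.038]
wrist_force: [-0.2, -0.3, 6.2]
opening: 0.0331
gripper_force: 60.7
t: 11.55
tool_pos: [0.4374, 0.2223, 0.0339]
tcp_rot: [3.142, 0.0, -0.038]
wrist_force: [-0.2, 0.6, 0.2]
opening: 0.0854
gripper_force: 0.0
t: 12.35
tool_pos: [0.4386, 0.2231, 0.3078]
tcp_rot: [-3.138, -0.006, -0.038]
wrist_force: [0.3, 0.2, -0.7]
opening: 0.0854
gripper_force: 0.0
t 12.35 q [-0.29  0.27 -0.37  2.05  0.13  0.84 -2.35] pos [0.4386 0.2231 0.3078] yaw -2.19 F [ 0.3  0.2 -0.7]
linear cm [10.49 31.04  0.78] roll 76.01
```

View pics/w2.png

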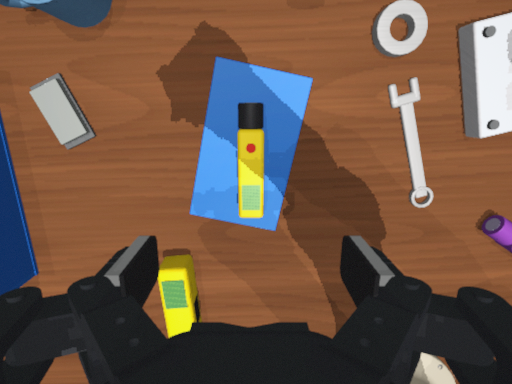

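The thermometer lies flat on the mat, display up, at (250,160), and is released. Next, the catch.

```bash
python3 to.py 0.5421 -0.1411 0.30 -78.2; python3 -m creep '[{"linear":[1,3.6,0],"roll":8},{"linear":[2,7.2,0],"roll":16},{"linear":[3,10.8,0],"roll":24},{"linear":[4,14.4,0],"roll":32},{"linear":[5,18,0],"roll":40},{"linear":[6,21.6,0],"roll":48},{"linear":[7,25.2,0],"roll":56},{"linear":[8,28.8,0],"roll":64},{"linear":[9,32,0.5],"roll":72},{"linear":[10,34,0.8],"roll":76}]' 0
python3 -m creep '[{"linear":[0,0,0],"roll":0},{"linear":[0,0,0],"roll":0},{"linear":[0,0,0],"roll":0}]'
python3 to.py 0.5421 -0.1411 0.195 -78.2
```

```text
t 12.4 q [-0.29  0.28 -0.37  2.05  0.14  0.83 -2.35] pos [0.438  0.2225 0.3056] yaw -2.19 F [ 0.3 -0.2 -0.4]
linear cm [11.79 35.93  0.56] roll 76.01
t: 13.4
tool_pos: [0.5238, -0.1237, 0.2945]
tcp_rot: [3.139, -0.002, -1.372]
wrist_force: [0.3, 0.8, 0.1]
opening: 0.0
gripper_force: 0.0
t: 13.7
tool_pos: [0.524, -0.1202, 0.2951]
tcp_rot: [3.14, 0.001, -1.362]
wrist_force: [-0.3, -0.6, -0.3]
opening: 0.0001
gripper_force: 0.0
t 13.7 q [-0.17  0.34  0.39  2.   -0.17  0.83 -2.62] pos [ 0.524  -0.1202  0.2951] yaw -78.04 F [-0.3 -0.6 -0.3]
linear cm [ 2.42 -1.34 10.01] roll 0.16
```

j7 sits at its limit; I'll turn half a turn the other way for an equivalent pose.

```bash
python3 -m creep '[{"linear":[0,0,0],"roll":-8.5},{"linear":[0,0,0],"roll":-17},{"linear":[0,0,0],"roll":-25.5},{"linear":[0,0,0],"roll":-34},{"linear":[0,0,0],"roll":-42.5},{"linear":[0,0,0],"roll":-51},{"linear":[0,0,0],"roll":-59.5},{"linear":[0,0,0],"roll":-68},{"linear":[0,0,0],"roll":-76.5},{"linear":[0,0,0],"roll":-85}]' >/dev/null
python3 -m creep '[{"linear":[0,0,0],"roll":-8.5},{"linear":[0,0,0],"roll":-17},{"linear":[0,0,0],"roll":-25.5},{"linear":[0,0,0],"roll":-34},{"linear":[0,0,0],"roll":-42.5},{"linear":[0,0,0],"roll":-51},{"linear":[0,0,0],"roll":-59.5},{"linear":[0,0,0],"roll":-68},{"linear":[0,0,0],"roll":-76.5},{"linear":[0,0,0],"roll":-85}]' 
python3 -m creep '[{"linear":[0,0,0],"roll":-8.5},{"linear":[0,0,0],"roll":-10},{"linear":[0,0,0],"roll":-10}]' 
python3 to.py 0.5421 -0.1411 0.195 101.8
```

```text
t: 15.7
tool_pos: [0.5242, -0.1203, 0.296]
tcp_rot: [3.141, -0.0, 1.611]
wrist_force: [0.1, -0.6, -0.5]
opening: 0.0005
gripper_force: 0.0
t: 16.0
tool_pos: [0.5243, -0.1209, 0.2959]
tcp_rot: [3.142, -0.0, 1.775]
wrist_force: [0.4, -0.2, 0.4]
opening: -0.0002
gripper_force: 0.0
t 16.0 q [ 0.41  0.35 -0.39  1.97  0.17  0.86  0.14] pos [ 0.5243 -0.1209  0.2959] yaw 101.73 F [ 0.4 -0.2  0.4]
linear cm [-2.34  1.33 10.09] roll -0.07
```

```bash
python3 -m creep '[{"linear":[-1,0.6,0],"roll":0},{"linear":[-2.3,1.3,0],"roll":0},{"linear":[-2.3,1.3,1],"roll":0},{"linear":[-2.3,1.3,4],"roll":0},{"linear":[-2.3,1.3,7],"roll":0},{"linear":[-2.3,1.3,9],"roll":0},{"linear":[-2.3,1.3,10],"roll":0},{"linear":[-2.3,1.3,10],"roll":0},{"linear":[-2.3,1.3,10],"roll":0}]' 
python3 to.py 0.5421 -0.1411 0.195 101.8
python3 - <<'E'
from station import *
import cv2,numpy as np
w=capture("wrist")["pixels"];b=capture("side")["pixels"]
cv2.imwrite("pics/c1.png",np.hstack([cv2.resize(w,(400,300)),cv2.resize(b[100:190,190:310],(400,300),interpolation=cv2.INTER_CUBIC)]))
E
```

```text
t: 16.9
tool_pos: [0.5423, -0.141, 0.1962]
tcp_rot: [3.141, 0.0, 1.777]
wrist_force: [0.2, 0.2, 1.3]
opening: 0.0
gripper_force: 0.0
t 16.9 q [ 0.39  0.5  -0.33  2.02  0.26  0.66  0.09] pos [ 0.5423 -0.141   0.1962] yaw 101.83 F [0.2 0.2 1.3]
linear cm [-0.   -0.03  0.12] roll 0.03
```

View pics/c1.png

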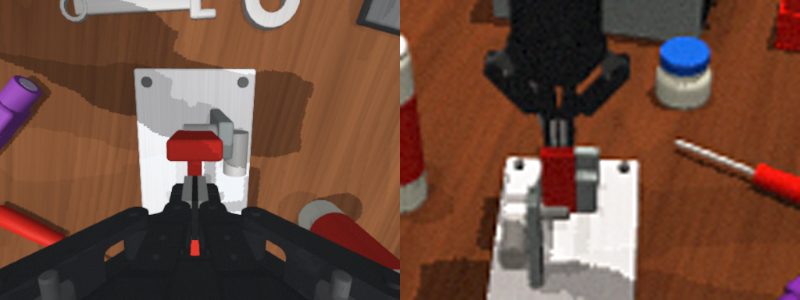

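Fingers stand just right of the red tab (wrist half (195,140)), centred on it. Pushing over.

```bash
python3 -m creep '[{"linear":[0.5,0,0],"roll":0},{"linear":[1,0,0],"roll":0},{"linear":[1.6,0,0],"roll":0},{"linear":[2.3,0,0],"roll":0},{"linear":[3,0,0],"roll":0},{"linear":[3.8,0,0],"roll":0},{"linear":[4.5,0,0.1],"roll":0},{"linear":[5.2,0,0.4],"roll":0},{"linear":[6,0,0.7],"roll":0},{"linear":[6.7,0,1.1],"roll":0}]'
python3 -m creep '[{"linear":[0.5,0,0.4],"roll":0},{"linear":[1.1,0,0.9],"roll":0},{"linear":[1.7,0,1.5],"roll":0},{"linear":[2.2,0,2],"roll":0},{"linear":[2.6,0,2.4],"roll":0},{"linear":[2.8,0,2.7],"roll":0},{"linear":[2.8,0,2.9],"roll":0},{"linear":[2.8,0,3],"roll":0}]'
python3 to.py 0.5421 -0.1411 0.195 101.8
```

```text
t: 18.0
tool_pos: [0.5281, -0.0747, 0.1846]
tcp_rot: [3.142, -0.0, 1.778]
wrist_force: [0.6, -1.5, 1.1]
opening: 0.0001
gripper_force: 0.8
t: 18.8
tool_pos: [0.5225, -0.0473, 0.1555]
tcp_rot: [3.141, -0.0, 1.778]
wrist_force: [-5.1, 3.0, 20.1]
opening: 0.0003
gripper_force: 10.4
t 18.8 q [ 0.19  0.52 -0.3   2.13  0.29  0.52 -0.12] pos [ 0.5225 -0.0473  0.1555] yaw 101.87 F [-5.1  3.  20.1]
linear cm [-9.58 -0.01 -3.95] roll 0.07
```

```bash
python3 -m creep '[{"linear":[0.3,0,-1],"roll":0},{"linear":[0.8,0,-3],"roll":0},{"linear":[1,0,-6],"roll":0},{"linear":[1,0,-10],"roll":0},{"linear":[1,0,-14],"roll":0},{"linear":[1,0,-17],"roll":0},{"linear":[1,0,-17],"roll":0},{"linear":[1,0,-17],"roll":0}]'
python3 to.py 0.6002 -0.2239 0.325 101.8
python3 - <<'E'
from station import *
import cv2,numpy as np
a=capture("scene")["pixels"];b=capture("side")["pixels"]
r=lambda i:cv2.resize(i,None,fx=4,fy=4,interpolation=cv2.INTER_CUBIC)
cv2.imwrite("pics/c2.png",np.hstack([r(a[100:220,160:260]),r(b[85:205,190:290])]))
E
```

```text
t: 19.6
tool_pos: [0.5203, -0.0385, 0.3254]
tcp_rot: [3.14, 0.001, 1.777]
wrist_force: [0.5, -0.9, -0.8]
opening: 0.0002
gripper_force: 0.0
t 19.6 q [ 0.27  0.3  -0.39  1.96  0.14  0.91  0.01] pos [ 0.5203 -0.0385  0.3254] yaw 101.81 F [ 0.5 -0.9 -0.8]
linear cm [-19.78   4.02   0.04] roll 0.01
```

View pics/c2.png

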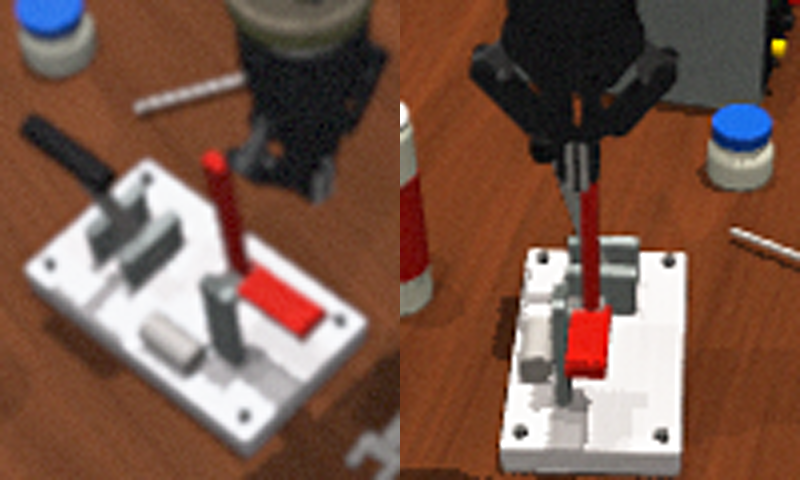

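The catch is fully over: the bar stands upright (side half (590,245)) and the tab lies level (588,340). The lever handle is at scene half (65,150). Checking spray-can clearance while moving above the handle.

```bash
python3 -c "
from h import *
print(onz('scene',(212*.64,262*.64),.19),onz('side',(287*.64,182*.64),.19))"
python3 -m creep '[{"linear":[-4,0.8,0],"roll":0},{"linear":[-8,1.6,0],"roll":0},{"linear":[-12,2.4,0],"roll":0},{"linear":[-16,3.2,0],"roll":0},{"linear":[-19.8,4,0],"roll":0},{"linear":[-19.8,4,0],"roll":0},{"linear":[-19.8,4,0],"roll":0},{"linear":[-19.8,4,0],"roll":0}]' 1
python3 to.py 0.6002 -0.2239 0.211 101.8
```

```text
[ 0.7403635 -0.2231399  0.19     ] [ 0.73601539 -0.20925076  0.19      ]
t: 20.5
tool_pos: [0.5998, -0.2225, 0.3238]
tcp_rot: [-3.14, -0.002, 1.779]
wrist_force: [0.2, 0.8, -0.5]
opening: 0.0856
gripper_force: 0.0
t 20.5 q [ 0.49  0.45 -0.33  1.71  0.16  1.01  0.31] pos [ 0.5998 -0.2225  0.3238] yaw 101.92 F [ 0.2  0.8 -0.5]
linear cm [-1.500e-01  1.000e-02  1.128e+01] roll 0.12
```

```bash
python3 -m creep '[{"linear":[-0.1,0,3],"roll":0},{"linear":[-0.1,0,6],"roll":0},{"linear":[-0.1,0,8.5],"roll":0},{"linear":[-0.1,0,10.3],"roll":0},{"linear":[-0.1,0,11.2],"roll":0},{"linear":[-0.1,0,11.2],"roll":0},{"linear":[-0.1,0,11.2],"roll":0}]'
python3 -m creep '[{"linear":[0,0,0],"roll":0},{"linear":[0,0,0],"roll":0},{"linear":[0,0,0],"roll":0},{"linear":[0,0,0],"roll":0},{"linear":[0,0,0],"roll":0},{"linear":[0,0,0],"roll":0},{"linear":[0,0,0],"roll":0},{"linear":[0,0,0],"roll":0}]' 0
python3 to.py 0.6002 -0.2239 0.211 101.8
```

```text
t: 21.2
tool_pos: [0.6008, -0.2243, 0.2137]
tcp_rot: [3.141, 0.0, 1.778]
wrist_force: [-0.5, -0.2, 1.1]
opening: 0.0855
gripper_force: 0.0
t: 22.0
tool_pos: [0.6001, -0.225, 0.2134]
tcp_rot: [-3.141, 0.0, 1.777]
wrist_force: [-2.6, 0.4, 5.8]
opening: 0.0203
gripper_force: 58.4
t 22.0 q [ 0.47  0.56 -0.3   1.83  0.22  0.79  0.26] pos [ 0.6001 -0.225   0.2134] yaw 101.82 F [-2.6  0.4  5.8]
linear cm [0.11 0.03 0.24] roll 0.02
```

```bash
python3 -m creep '[{"linear":[0,-0.8,-0.2],"roll":0},{"linear":[0,-1.6,-0.3],"roll":0},{"linear":[0,-2.4,-0.4],"roll":0},{"linear":[0,-3.2,-0.5],"roll":0},{"linear":[0,-4,-0.5],"roll":0},{"linear":[0,-4.8,-0.5],"roll":0},{"linear":[0,-5.6,-0.4],"roll":0},{"linear":[0,-6.4,-0.3],"roll":0},{"linear":[0,-7.2,-0.2],"roll":0},{"linear":[0,-7.9,0],"roll":0}]'
python3 -m creep '[{"linear":[0,-0.5,0.1],"roll":0},{"linear":[0,-0.9,0.3],"roll":0},{"linear":[0,-1.3,0.4],"roll":0},{"linear":[0,-1.6,0.5],"roll":0},{"linear":[0,-1.6,0.5],"roll":0},{"linear":[0,-1.6,0.5],"roll":0}]'
python3 to.py 0.5073 -0.244 0.206 101.8
```

```text
t: 23.0
tool_pos: [0.5273, -0.2403, 0.2158]
tcp_rot: [3.131, 0.003, 1.779]
wrist_force: [5.3, 4.5, 21.4]
opening: 0.0199
gripper_force: 63.8
t: 23.6
tool_pos: [0.5143, -0.2431, 0.2123]
tcp_rot: [3.126, 0.005, 1.779]
wrist_force: [7.6, 7.1, 23.6]
opening: 0.0199
gripper_force: 72.2
t 23.6 q [ 0.56  0.48 -0.31  2.    0.22  0.68  0.33] pos [ 0.5143 -0.2431  0.2123] yaw 101.95 F [ 7.6  7.1 23.6]
linear cm [ 0.06 -0.7   0.63] roll 0.15
```

```bash
python3 -m creep '[{"linear":[0,-0.3,0.1],"roll":0},{"linear":[0,-0.6,0.2],"roll":0},{"linear":[0,-0.9,0.3],"roll":0},{"linear":[0,-0.9,0.3],"roll":0},{"linear":[0,-0.9,0.3],"roll":0},{"linear":[0,-0.9,0.3],"roll":0}]'
python3 - <<'E'
from station import *
import cv2,numpy as np
a=capture("scene")["pixels"];b=capture("side")["pixels"]
r=lambda i:cv2.resize(i,None,fx=4,fy=4,interpolation=cv2.INTER_CUBIC)
cv2.imwrite("pics/l1.png",np.hstack([r(a[90:220,160:260]),r(b[85:215,190:290])]))
E
```

```text
t: 24.2
tool_pos: [0.5072, -0.2446, 0.2103]
tcp_rot: [3.123, 0.006, 1.781]
wrist_force: [10.4, 8.6, 30.9]
opening: 0.0201
gripper_force: 79.1
```

View pics/l1.png

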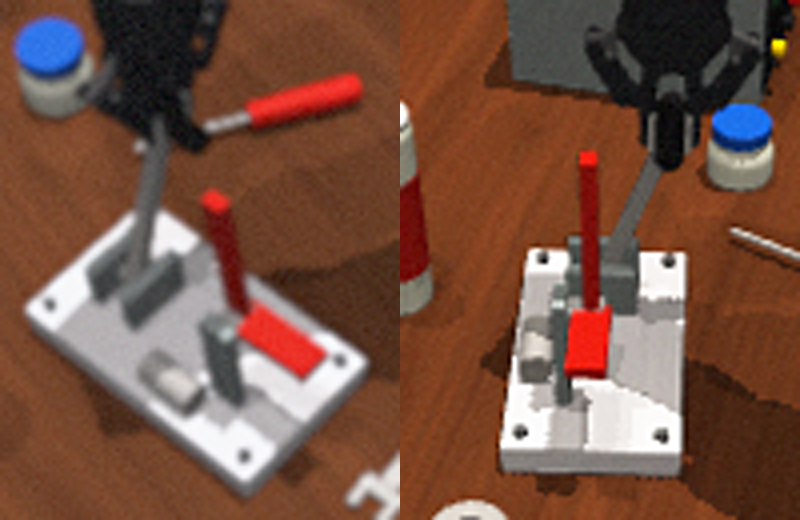

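The lever leans well forward in the grip (side half (635,210)), near the nominal stop. I'll pull a bit more and ease the downward push to confirm the stop.

```bash
python3 -m creep '[{"linear":[0,-0.2,-0.1],"roll":0},{"linear":[0,-0.5,-0.2],"roll":0},{"linear":[0,-0.5,-0.2],"roll":0},{"linear":[0,-0.5,-0.2],"roll":0},{"linear":[0,-0.5,-0.2],"roll":0}]'
python3 to.py 0.5073 -0.244 0.206 101.8
python3 -m creep '[{"linear":[0,-0.2,0],"roll":0},{"linear":[0,-0.5,0],"roll":0},{"linear":[0,-0.5,0],"roll":0},{"linear":[0,-0.5,0],"roll":0},{"linear":[0,-0.5,0],"roll":0}]'
python3 to.py 0.5073 -0.244 0.206 101.8
```

```text
t: 24.8
tool_pos: [0.5065, -0.2447, 0.2105]
tcp_rot: [3.116, 0.006, 1.783]
wrist_force: [30.0, 8.4, -3.8]
opening: 0.0201
gripper_force: 73.1
t 24.8 q [ 0.58  0.47 -0.31  2.02  0.22  0.65  0.34] pos [ 0.5065 -0.2447  0.2105] yaw 102.14 F [30.   8.4 -3.8]
linear cm [0.05 0.1  0.45] roll 0.34
t: 25.3
tool_pos: [0.5056, -0.2449, 0.2107]
tcp_rot: [3.109, 0.007, 1.784]
wrist_force: [43.7, 10.5, -13.4]
opening: 0.0201
gripper_force: 67.2
t 25.3 q [ 0.58  0.47 -0.32  2.03  0.22  0.64  0.34] pos [ 0.5056 -0.2449  0.2107] yaw 102.24 F [ 43.7  10.5 -13.4]
linear cm [0.05 0.18 0.47] roll 0.44
```

The stop is firm: 5 mm of command gave under 1 mm of travel. I'll ease off a little while keeping the lever on the stop.

```bash
python3 -m creep '[{"linear":[0,0.2,0],"roll":0},{"linear":[0,0.4,0.1],"roll":0},{"linear":[0,0.4,0.1],"roll":0},{"linear":[0,0.4,0.1],"roll":0},{"linear":[0,0.4,0.1],"roll":0},{"linear":[0,0.4,0.1],"roll":0},{"linear":[0,0.4,0.1],"roll":0}]'
python3 -c "
from station import *
print(close_job())"
```

```text
t: 26.0
tool_pos: [0.5062, -0.2447, 0.2107]
tcp_rot: [3.115, 0.007, 1.783]
wrist_force: [29.4, 10.1, 8.7]
opening: 0.02
gripper_force: 70.8
the job is handed in; nothing more can be done
None
```

The whole job was done in the order asked and handed in at 26 s: the thermometer was held on the hub cap from about 10 cm and laid back on the mat, the safety catch was flipped fully over, and the brake lever is held at its stop in the gripper.

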